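Dig out the stop valve from the under-sink tray

TASK

The brass valve in the sink cupboard's grey tray is hemmed in by three containers. Stand all three containers upright on the blue quilted mat, then take the valve out and stand it upright in the middle of the white dish, and only then put each container back upright in the middle of the same coaster it came from. Don't tip anything over, and leave the white washer lying on the mat where it is.

Things in the scene. Friction and masses are not known exactly. Their poses are not given: they have to be found in the camera images.
- cleaner_center (a point): White bottle with a blue cap; loose, about 0.2 kg; height 145 mm, round body 52 mm in diameter up to 101 mm, tapering to a round screw cap 34 mm in diameter that is the topmost 28 mm. Point: its centre, half-way up (72.5 mm above its base), z up along its axis. At the start it stands centred on one of the three coasters, which one varies.
- spray_center (a point): Red bottle with a black cap; loose, about 0.2 kg; height 135 mm, round body 50 mm in diameter up to 91 mm, tapering to a round screw cap 36 mm in diameter that is the topmost 28 mm. Point: its centre, half-way up (67.5 mm above its base), z up along its axis. At the start it stands centred on one of the three coasters, which one varies.
- oil_center (a point): Green bottle with a white cap; loose, about 0.2 kg; height 125 mm, round body 52 mm in diameter up to 81 mm, tapering to a round screw cap 32 mm in diameter that is the topmost 28 mm. Point: its centre, half-way up (62.5 mm above its base), z up along its axis. At the start it stands centred on one of the three coasters, which one varies.
- valve_center (a point): Brass stop valve, loose, 0.2 kg, 64 mm tall, upright on the tray floor (6 mm above the table) behind the containers: round foot 40 mm across, 6 mm thick; stem 22 mm across; at the top a round knob 30 mm across, 18 mm high, with an orange dot; a side outlet up to 20 mm thick reaching 34 mm from the axis along x, centred 20 mm above the base. Point: on its axis, half-way up (32 mm above the base); z up.
- coaster_cork: Brown cork round coaster, fixed in the tray, 76 mm in diameter, 4 mm thick, its top 10 mm above the table. Origin: centre of its underside.
- coaster_blue: Blue round coaster, fixed in the tray, 76 mm in diameter, 4 mm thick, its top 10 mm above the table. Origin: centre of its underside.
- coaster_yellow: Yellow round coaster, fixed in the tray, 76 mm in diameter, 4 mm thick, its top 10 mm above the table. Origin: centre of its underside.
- mat: Blue quilted mat, fixed flat on the table, 150 mm along its x, 280 mm along its y, 6 mm thick. Origin: centre of its underside. The washer lies on its +x half (the half farther from the robot), about 50 mm from the centre line; the -x half is free.
- dish: White round parts dish, fixed on the table beyond the mat (farther from the robot): 108 mm across, rim 10 mm high, flat floor 92 mm across and 4 mm above the table. Origin: centre of its underside.
- washer: White flat washer, 36 mm in diameter, 16 mm hole, 6 mm thick, loose on the mat; to be left alone. Origin: centre of its underside.
Things that resemble listed ones, but are neither listed nor needed, are in the scene too. What is shaped like the part that bears valve_center but red or turquoise is not meant.

How it is judged:
By the outcome, as a careful person would: the job done as asked, in the order asked, and still so for the second after the job is handed in, with the robot touching nothing.
It also fails if it takes over 144 s, if anything falls off the work surface, if the arm or the gripper's body presses on something with over 40 N, if the wrist force passes 120 N, or if a joint passes its speed limit or range.

ROBOT

A 6-joint arm with a two-finger parallel gripper is mounted at the origin on the work surface. World frame = base frame: x ahead of the robot, y to its left, z up, the work surface at z = 0. Lengths are in m, angles in rad, forces in N, time in s.
With the tool pointing down it reaches from about 0.3 to 0.775 m from the base axis. Payload 14.6 kg.
Tool frame: the origin (TCP) lies on the centre line of the jaws, within the pads' length; the fingertips stand 19 mm ahead of it and the grasp point (between the pads) is the TCP; z points along the fingers, y is the direction in which the jaws open and shut (so a half turn about z gives the same grasp; the last joint's range is limited). The gripper opens to 94 mm and grips with 3 to 60 N. Pads are 16 mm wide; open, the fingers measure 119 mm over their backs; the gripper's body (75 mm by 177 mm) begins 78 mm behind the grasp point.
Start: joints at [1.279, 0.3, 1.521, -0, 1.321, -0.067], TCP at [0.123, 0.536, 0.224] pointing down, gripper open.
Joint ranges: [-3.03, 3.03], [-0.79, 2.21], [0.23, 2.52], [-1.04, 4.18], [0, 3.07], [-2.55, 2.55]. Speed limits (rad/s): [2.22, 2.22, 2.57, 3.14, 3.14, 3.14].

INTERFACE

Orientations are given as [roll, pitch, yaw] about the fixed x, y, z axes, in that order (R = Rz(yaw) Ry(pitch) Rx(roll)).
In Python, from station import ctrl gives the robot as it stands. The module is installed in compiled form; this text tells all that it offers.
- The arm moves only by the shell command python3 -m creep 'ROWS' [FORCE]. ROWS is a JSON object of lists of equal length, an entry for each row: "translation": the shift along the world's x, y, z in mm, a list of three; "yaw": the turn about the world's z in rad; "gripper": the closure in counts, from 0 (fully open) to 255 (shut). A call has 1 to 5 rows; each row is the pose to reach, as a shift and turn from the pose measured when the call began; what a row does not reach only later rows make up. A row lasts 1/12 s, in which the tool goes at most 41.7 mm and 7.16 degrees, less where a joint would pass 70% of its speed; a pose out of reach is approached as far as the arm can. A call with a gripper value outside its range is refused whole. The fingers move at their own pace and stop on an object; FORCE is the grip in N (left out, the last holds). Time passes only in rows, so rows that repeat a pose let the fingers close. It gives the time, the measured TCP pose, the force and the opening at its end, in the units of the state.
- ctrl.get_obs(): the state, without advancing time (a new reading comes with each control period).
- ctrl.camera(name): name is "scene" or "top" or "wrist"; returns a dict with "pixels" (400x640x3 uint8, red, green, blue), "depth" (400x640 float32, m along the optical axis (not along the pixel's ray), 0 where there is no reading), "fx", "fy", "cx", "cy" (pixels), "R" (3x3) and "t" (3): a world point X has camera coordinates R X + t; the wrist camera has in their place "tool_from_camera" (4x4, takes a point from camera to tool coordinates, whose origin is the TCP and whose axes are the flange's). Camera axes: x right, y down, z forward; pixel columns grow to the right and rows downward; lengths in m; the calibration is good to about 2 mm. A picture is of the moment at which its call begins: read the wrist's pose just before it.
- ctrl.hand_in(): hands the job in, once; it reports no verdict.
The state is a dict: "time_s": time; "qpos": joint angles; "joint_vel": joint speeds; "tau": joint torques, N m; "ee_pos": TCP position; "eef_rot": TCP orientation; "force": force on the tool from outside, world axes, zero at the start; "moment": the same for the moment, N m; "grip_width": finger opening in m.
Only numpy, scipy, OpenCV 4.12 (cv2) and the standard library are available. Lean on these libraries where they do the work, as an engineer would, in place of code of your own. Each camera call takes 0.05 s, during which the arm holds its last target. There are 200 camera calls.

## Working session

There is one attempt and no reset: what is moved stays moved. The work goes in short steps, Python scripts to look and compute and a shell command to move; the robot and the scene stay as the last step left them, time stands still between calls to the robot, and variables do not carry over. Pictures are saved under pics/ and viewed, about 12 in all and at most 16, crops included, and the job is handed in when it is done.

```bash
mkdir -p pics; ls
python3 - <<'E'
from station import ctrl
import cv2
print(ctrl.get_obs())
for n in ("scene","top"):
    c=ctrl.camera(n); cv2.imwrite(f"pics/{n}0.png",c["pixels"][:,:,::-1]); print(n,c["fx"],c["fy"],c["cx"],c["cy"],c["R"],c["t"])
E
```

```text
pics
{'time_s': 0.0, 'qpos': array([ 1.27944071e+00,  3.00489384e-01,  1.52158606e+00,  7.64908107e-06,
        1.32072205e+00, -6.65964838e-02]), 'joint_vel': array([-0.00138319,  0.00048964,  0.00279591,  0.00101784,  0.00060969,
        0.00014758]), 'tau': array([ 5.07059904e-04, -5.31808734e+01, -3.52734411e+01,  7.08668190e-02,
        2.44415668e-02, -1.11486959e-04]), 'ee_pos': array([0.12250695, 0.53592789, 0.22387419]), 'eef_rot': array([-3.14039098e+00, -8.75709496e-05,  2.91683157e+00]), 'force': array([ 0.04746933,  0.84184096, -0.50338245]), 'moment': array([0.01387423, 0.00137115, 0.00667532]), 'grip_width': 0.0940553095163041}
scene 415.9980232274031 415.9980232274031 314.3869354629201 202.46264608956324 [[-0.25986561  0.96561707  0.00731738]
 [ 0.51306163  0.1444862  -0.84610372]
 [-0.81806945 -0.21611899 -0.53296806]] [ 0.07409858 -0.19687835  1.5184702 ]
top 467.86687407048777 467.86687407048777 322.8643590685662 197.14806624673247 [[ 0.00514482 -0.99985546 -0.01620486]
 [-0.98904613 -0.00269731 -0.14758213]
 [ 0.14751709  0.01678664 -0.98891704]] [0.04698403 0.50610926 0.93670637]
```

View pics/scene0.png

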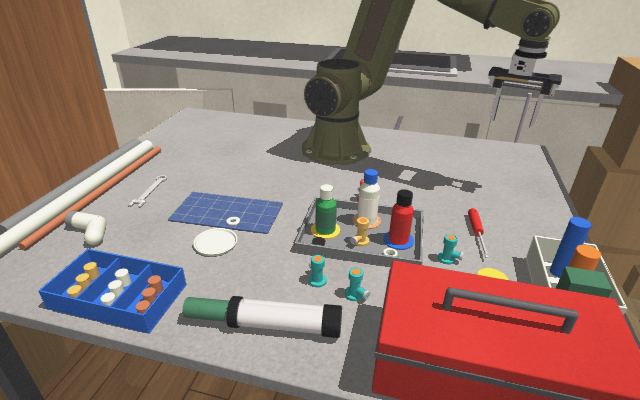

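View pics/top0.png

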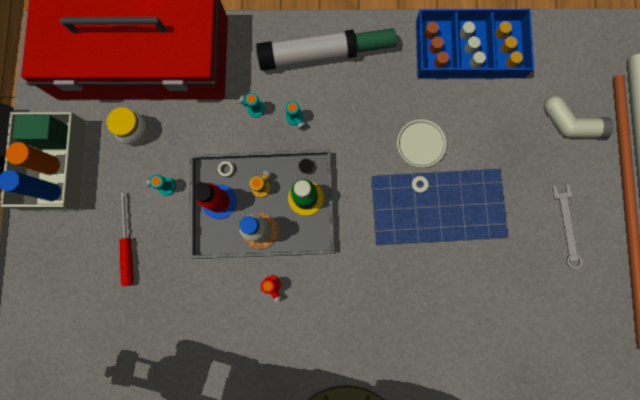

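The top view shows the white bottle on cork (255,228), red on blue (207,195), green on yellow (303,190), and the brass valve at (260,185). The mat is at (440,205), the dish at (422,143) and the washer at (420,184).

```bash
cat > h.py <<'E'
from station import ctrl
import numpy as np, cv2
def cam(n):
    c=ctrl.camera(n)
    if n=="wrist": raise SystemExit
    return c
def cloud(c):
    v,u=np.mgrid[0:400,0:640]; d=c["depth"]
    P=np.stack([(u-c["cx"])/c["fx"]*d,(v-c["cy"])/c["fy"]*d,d],-1)
    return (P-c["t"])@c["R"]
def ray(c,u,v,z):
    d=c["R"].T@np.array([(u-c["cx"])/c["fx"],(v-c["cy"])/c["fy"],1.]); o=-c["R"].T@c["t"]
    return o+d*(z-o[2])/d[2]
def circ(W,m):  # centre of the enclosing circle of the points under a mask, mm
    p=(W[m][:,:2]*1000).astype(np.float32); (x,y),r=cv2.minEnclosingCircle(p)
    return np.round([x,y,r,*p.mean(0),len(p)],1)
E
python3 - <<'E'
from h import *
c={n:cam(n) for n in("top","scene")}
W={n:cloud(c[n]) for n in c}
H={n:cv2.cvtColor(c[n]["pixels"],cv2.COLOR_RGB2HSV) for n in c}
box={"top":{"cleaner":(232,210,275,248,.155),"spray":(190,178,232,215,.145),"oil":(288,175,322,212,.135),"valve":(248,172,272,195,.070)},
"scene":{"cleaner":(355,165,385,215,.155),"spray":(388,186,414,240,.145),"oil":(314,180,338,230,.135),"valve":(352,212,372,245,.070)}}
for n in box:
  for k,(a,b,e,f,z) in box[n].items():
    m=np.zeros((400,640),bool); m[b:f,a:e]=1; m0=m.copy(); Z=W[n][:,:,2]
    m&=abs(Z-z)<.005
    v,u=np.nonzero(m)
    print(n,k,"maxz",Z[m0].max().round(4),circ(W[n],m), "ray",(ray(c[n],u.mean(),v.mean(),z)*1000).round(1))
w=W["top"];h=H["top"]
def big(m):
    q,l,s,ce=cv2.connectedComponentsWithStats(m.astype(np.uint8)); return l==1+s[1:,4].argmax()
m=np.zeros((400,640),bool); m[160:255,360:520]=1
mm=big(m&(h[:,:,0]>100)&(h[:,:,0]<130)&(h[:,:,1]>90))
p=(w[mm][:,:2]*1000).astype(np.float32); print("mat",cv2.minAreaRect(p), "z",np.median(w[mm][:,2]))
print("matcorners from px",[ (ray(c["top"],*q,.006)[:2]*1000).round(0) for q in cv2.boxPoints(cv2.minAreaRect(np.argwhere(mm)[:,::-1].astype(np.float32)))])
m[:]=0;m[112:170,390:455]=1; mm=big(m&(h[:,:,2]>120)&(h[:,:,1]<60)); print("dish",circ(w,mm),np.median(w[mm][:,2]))
(u,v),r=cv2.minEnclosingCircle(np.argwhere(mm)[:,::-1].astype(np.float32)); print("dish ray",ray(c["top"],u,v,.008)*1000,r)
m[:]=0;m[174:195,408:432]=1; mm=big(m&(h[:,:,2]>120)&(h[:,:,1]<60)); print("washer",circ(w,mm))
m[:]=0;m[145:265,185:340]=1; mm=m&(w[:,:,2]>.012)&(w[:,:,2]<.05); mm=big(mm); p=(w[mm][:,:2]*1000).astype(np.float32); print("tray",cv2.minAreaRect(p),w[mm][:,2].max())
v,u=np.nonzero(m&(h[:,:,0]>5)&(h[:,:,0]<25)&(h[:,:,1]>150));
E
python3 -c "
import cv2;i=cv2.imread('pics/top0.png')[140:270,180:345];cv2.imwrite('pics/crop0.png',cv2.resize(i,None,fx=4.5,fy=4.5,interpolation=2))"
```

```text
top cleaner maxz 1.0018 [436.9 183.8  16.7 436.7 183.7 269. ] ray [436.7 183.6 155. ]
top spray maxz 1.0018 [500.  274.3  17.8 499.6 273.8 283. ] ray [499.6 273.8 145. ]
top oil maxz 1.0018 [508.8  87.9  15.7 508.3  87.8 212. ] ray [508.3  87.7 135. ]
top valve maxz 1.0018 [529.5 184.9  14.9 529.3 184.5 163. ] ray [529.3 184.5  70. ]
scene cleaner maxz 0.6422 [439.9 185.9  18.7 441.7 185.9  91. ] ray [442. 186. 155.]
scene spray maxz 0.6422 [501.7 276.4  18.9 504.8 276.1 115. ] ray [505.2 276.2 145. ]
scene oil maxz 0.6422 [510.2  88.5  16.5 513.3  89.9  85. ] ray [513.5  89.9 135. ]
scene valve maxz 0.6422 [531.1 186.6  15.5 533.5 186.5  86. ] ray [533.8 186.6  70. ]
mat ((480.9321594238281, -147.11062622070312), (171.99923706054688, 395.05584716796875), 9.934700965881348) z 0.005984197413306644
matcorners from px [array([557., -56.]), array([ 575., -340.]), array([ 427., -340.]), array([410., -63.])]
dish [ 520.5  -83.8  196.6  630.5 -164.5 1912. ] 0.004533722130136399
dish ray [ 631.22002434 -165.01611609    8.        ] 25.227657318115234
washer [ 540.2 -157.3   18.2  539.6 -157.5  172. ]
tray ((494.615966796875, 181.70028686523438), (220.69009399414062, 300.9998474121094), 2.412702798843384) 0.035965670279953885
```

View pics/crop0.png

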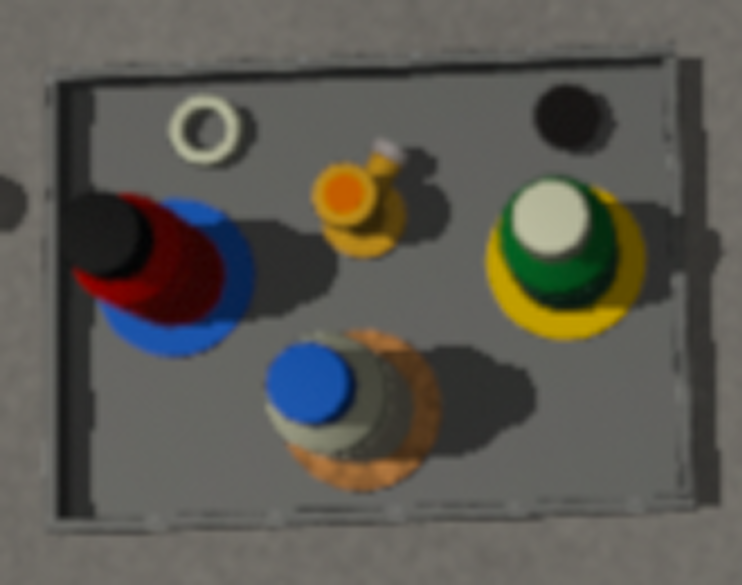

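The bottles stand centred on their coasters: cleaner on cork at about (438,185), spray on blue (501,275), oil on yellow (509,88). The valve is at (530,186), the dish at (631,-165), and the mat centre near (492,-200). I'll keep the jaws along x and move the oil first, to the farthest slot.

```bash
python3 -m creep '{"translation":[[27,-31,0],[54,-62,0],[81,-93,0],[108,-124,0],[135,-155,0]],"yaw":[-0.12,-0.24,-0.36,-0.48,-0.6],"gripper":[0,0,0,0,0]}' 20
python3 -m creep '{"translation":[[27,-31,0],[54,-62,0],[81,-93,0],[108,-124,0],[135,-155,0]],"yaw":[-0.12,-0.24,-0.36,-0.48,-0.6],"gripper":[0,0,0,0,0]}'
```

```text
time_s: 0.62
ee_pos: [0.2583, 0.3794, 0.224]
eef_rot: [-3.141, 0.0, 2.311]
force: [0.6, 1.1, 0.1]
grip_width: 0.0941
time_s: 1.03
ee_pos: [0.3942, 0.2225, 0.2242]
eef_rot: [-3.141, -0.0, 1.705]
force: [1.2, 0.6, -0.2]
grip_width: 0.0942
```

```bash
python3 -m creep '{"translation":[[29,-34,0],[58,-68,0],[86,-101,0],[115,-134,0],[115,-134,0]],"yaw":[-0.06,-0.134,-0.134,-0.134,-0.134],"gripper":[0,0,0,0,0]}'
cat >> h.py <<'E'
from scipy.spatial.transform import Rotation as Ro
def wrist():
    o=ctrl.get_obs(); c=ctrl.camera("wrist")
    M=np.eye(4); M[:3,:3]=Ro.from_euler("xyz",o["eef_rot"]).as_matrix(); M[:3,3]=o["ee_pos"]
    X=np.linalg.inv(M@c["tool_from_camera"]); c["R"]=X[:3,:3]; c["t"]=X[:3,3]
    return c
E
python3 - <<'E'
from h import *
print(ctrl.get_obs()["ee_pos"])
c=wrist(); cv2.imwrite("pics/w1.png",c["pixels"][:,:,::-1]); W=cloud(c); print(-c["R"].T@c["t"])
for k,x,y,z in (("oil",509,88,135),("cleaner",438,185,155),("spray",501,275,145),("valve",530,186,70)):
    m=(abs(W[:,:,2]*1000-z)<5)&(np.hypot(W[:,:,0]*1000-x,W[:,:,1]*1000-y)<28)
    if m.sum()>10: print(k,circ(W,m))
E
```

```text
time_s: 1.45
ee_pos: [0.5115, 0.0846, 0.2238]
eef_rot: [-3.141, 0.0, 1.568]
force: [-0.6, 1.4, 0.8]
grip_width: 0.0938
[0.51147659 0.08461904 0.22384132]
[0.5110247  0.16864116 0.38463221]
oil [507.9  87.8  15.9 507.8  88.8 873. ]
cleaner [ 436.3  183.8   16.9  437.1  184.  1623. ]
valve [528.8 184.5  14.8 528.7 184.6 646. ]
```

View pics/w1.png

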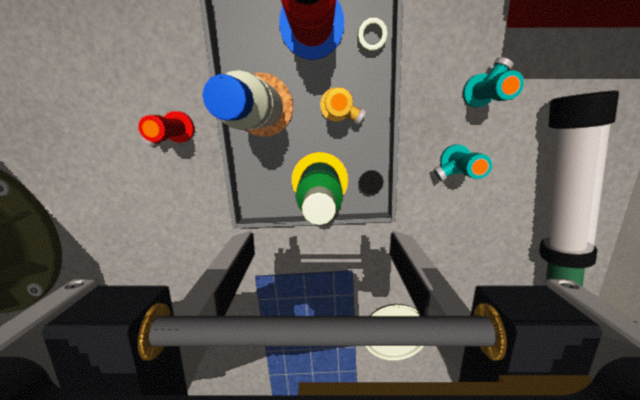

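The wrist view shows the oil cap at (318,208) below the gripper, and its positions agree with the top camera to within 1 mm. Descending and grasping the oil.

```bash
python3 -m creep '{"translation":[[-3.5,3.4,-25],[-3.5,3.4,-60],[-3.5,3.4,-95],[-3.5,3.4,-130],[-3.5,3.4,-152]],"yaw":[0,0,0,0,0],"gripper":[0,0,0,0,0]}'
python3 -m creep '{"translation":[[0,0,0],[0,0,0],[0,0,0],[0,0,0],[0,0,0]],"yaw":[0,0,0,0,0],"gripper":[255,255,255,255,255]}' 20
python3 -m creep '{"translation":[[0,0,0],[0,0,0],[0,0,0],[0,0,0],[0,0,0]],"yaw":[0,0,0,0,0],"gripper":[255,255,255,255,255]}'
```

```text
time_s: 1.92
ee_pos: [0.5059, 0.089, 0.0686]
eef_rot: [-3.138, 0.001, 1.568]
force: [-0.1, 0.0, -0.2]
grip_width: 0.0942
time_s: 2.33
ee_pos: [0.5067, 0.0892, 0.0701]
eef_rot: [-3.14, 0.0, 1.568]
force: [-0.6, -0.4, 0.3]
grip_width: 0.064
time_s: 2.75
ee_pos: [0.5073, 0.0893, 0.0712]
eef_rot: [3.141, 0.0, 1.568]
force: [-0.5, 0.6, 7.6]
grip_width: 0.0517
```

```bash
python3 -m creep '{"translation":[[0,0,15],[0,0,40],[0,-5,65],[-3,-25,75],[-6,-55,75]],"yaw":[0,0,0,0,0],"gripper":[255,255,255,255,255]}'
python3 -m creep '{"translation":[[-5,-35,0],[-9,-70,0],[-14,-105,0],[-18,-140,0],[-22,-175,0]],"yaw":[0,0,0,0,0],"gripper":[255,255,255,255,255]}'
python3 -m creep '{"translation":[[-4,-35,0],[-9,-70,0],[-14,-105,0],[-18,-135,0],[-20,-150,0]],"yaw":[0,0,0,0,0],"gripper":[255,255,255,255,255]}'
```

```text
time_s: 3.17
ee_pos: [0.5022, 0.0349, 0.149]
eef_rot: [3.137, -0.0, 1.571]
force: [1.1, -0.8, -2.3]
grip_width: 0.0514
time_s: 3.58
ee_pos: [0.4796, -0.1417, 0.1492]
eef_rot: [3.137, -0.0, 1.571]
force: [0.8, 0.1, -1.4]
grip_width: 0.0513
time_s: 4.0
ee_pos: [0.4587, -0.2946, 0.1492]
eef_rot: [3.137, 0.0, 1.568]
force: [0.5, 0.9, -1.9]
grip_width: 0.0515
```

```bash
python3 -m creep '{"translation":[[0,2,-25],[0,2,-50],[0,2,-68],[0,2,-77],[0,2,-80]],"yaw":[0,0,0,0,0],"gripper":[255,255,255,255,255]}'
python3 -m creep '{"translation":[[0,0,0],[0,0,0],[0,0,0],[0,0,0],[0,0,0]],"yaw":[0,0,0,0,0],"gripper":[255,255,255,255,255]}'
```

```text
time_s: 4.42
ee_pos: [0.4583, -0.2918, 0.0679]
eef_rot: [3.139, -0.001, 1.569]
force: [0.1, 1.4, -1.5]
grip_width: 0.0512
time_s: 4.83
ee_pos: [0.4586, -0.292, 0.0686]
eef_rot: [3.138, -0.001, 1.569]
force: [-0.0, -0.7, -1.1]
grip_width: 0.0512
```

```bash
python3 -m creep '{"translation":[[0,0,-1],[0,0,-1.5],[0,0,-1.5]],"yaw":[0,0,0],"gripper":[255,255,255]}'
python3 -m creep '{"translation":[[0,0,0],[0,0,0],[0,0,0],[0,0,0],[0,0,0]],"yaw":[0,0,0,0,0],"gripper":[0,0,0,0,0]}'
python3 -m creep '{"translation":[[0,0,0],[0,0,0],[0,0,0],[0,0,20],[0,0,50]],"yaw":[0,0,0,0,0],"gripper":[0,0,0,0,0]}'
```

```text
time_s: 5.08
ee_pos: [0.4587, -0.2921, 0.0673]
eef_rot: [3.137, -0.0, 1.569]
force: [0.6, 0.0, -0.6]
grip_width: 0.0515
time_s: 5.5
ee_pos: [0.4587, -0.2921, 0.0673]
eef_rot: [3.137, -0.0, 1.569]
force: [-0.4, 0.1, -0.3]
grip_width: 0.0809
time_s: 5.92
ee_pos: [0.4576, -0.2913, 0.1156]
eef_rot: [3.141, -0.003, 1.569]
force: [-0.8, 0.6, -0.2]
grip_width: 0.0942
```

```bash
python3 -m creep '{"translation":[[0,0,40],[0,10,80],[-2,45,105],[-4,80,110],[-6,120,110]],"yaw":[0,0,0,0,0],"gripper":[0,0,0,0,0]}'
python3 -m creep '{"translation":[[-2,40,0],[-4,80,0],[-6,120,0],[-8,160,0],[-10,200,0]],"yaw":[0,0,0,0,0],"gripper":[0,0,0,0,0]}'
python3 -m creep '{"translation":[[-1,40,0],[-2,80,0],[-3,120,0],[-4,148,0],[-4,155,0]],"yaw":[0,0,0,0,0],"gripper":[0,0,0,0,0]}'
python3 -m creep '{"translation":[[0,0,0],[0,0,0]],"yaw":[0,0],"gripper":[0,0]}'
```

```text
time_s: 6.33
ee_pos: [0.4518, -0.1708, 0.2278]
eef_rot: [3.138, -0.002, 1.567]
force: [0.5, 0.7, -1.2]
grip_width: 0.0939
time_s: 6.75
ee_pos: [0.4412, 0.031, 0.228]
eef_rot: [3.137, -0.002, 1.567]
force: [0.7, -0.3, -0.3]
grip_width: 0.0941
time_s: 7.17
ee_pos: [0.4366, 0.1894, 0.228]
eef_rot: [3.137, -0.002, 1.57]
force: [-0.5, 0.0, 0.2]
grip_width: 0.0941
time_s: 7.33
ee_pos: [0.4364, 0.1894, 0.2279]
eef_rot: [3.137, -0.002, 1.571]
force: [-0.2, 0.1, 0.5]
grip_width: 0.0941
```

```bash
python3 -m creep '{"translation":[[0.5,-5,-25],[0.5,-5,-60],[0.5,-5,-95],[0.5,-5,-125],[0.5,-5,-140]],"yaw":[0,0,0,0,0],"gripper":[0,0,0,0,0]}'
python3 -m creep '{"translation":[[0,0,0],[0,0,0],[0,0,0],[0,0,0],[0,0,0]],"yaw":[0,0,0,0,0],"gripper":[255,255,255,255,255]}' 20
python3 -m creep '{"translation":[[0,0,0],[0,0,0],[0,0,0],[0,0,0],[0,0,0]],"yaw":[0,0,0,0,0],"gripper":[255,255,255,255,255]}'
```

```text
time_s: 7.75
ee_pos: [0.4358, 0.1823, 0.0847]
eef_rot: [3.141, -0.001, 1.569]
force: [0.2, 0.3, -0.4]
grip_width: 0.0941
time_s: 8.17
ee_pos: [0.4364, 0.1823, 0.086]
eef_rot: [3.139, -0.001, 1.569]
force: [-0.1, -0.6, 1.3]
grip_width: 0.0643
time_s: 8.58
ee_pos: [0.4368, 0.1825, 0.0868]
eef_rot: [3.138, -0.002, 1.569]
force: [-1.1, -1.1, 7.1]
grip_width: 0.0516
```

```bash
python3 -m creep '{"translation":[[0,0,15],[0,0,40],[0,-5,65],[1,-25,75],[3,-55,75]],"yaw":[0,0,0,0,0],"gripper":[255,255,255,255,255]}'
python3 -m creep '{"translation":[[2,-35,0],[4,-70,0],[5,-105,0],[7,-140,0],[8,-175,0]],"yaw":[0,0,0,0,0],"gripper":[255,255,255,255,255]}'
python3 -m creep '{"translation":[[1,-35,0],[3,-70,0],[4,-105,0],[6,-138,0],[6,-152,0]],"yaw":[0,0,0,0,0],"gripper":[255,255,255,255,255]}'
python3 -m creep '{"translation":[[0,0,-25],[0,0,-50],[0,0,-68],[0,0,-76],[0,0,-80]],"yaw":[0,0,0,0,0],"gripper":[255,255,255,255,255]}'
python3 -m creep '{"translation":[[0,0,0],[0,0,0],[0,0,0]],"yaw":[0,0,0],"gripper":[255,255,255]}'
```

```text
time_s: 9.0
ee_pos: [0.4405, 0.1283, 0.1643]
eef_rot: [3.134, -0.003, 1.572]
force: [1.9, 0.0, -2.1]
grip_width: 0.0516
time_s: 9.42
ee_pos: [0.4482, -0.0483, 0.1644]
eef_rot: [3.134, -0.003, 1.572]
force: [0.0, 0.2, -2.1]
grip_width: 0.051
time_s: 9.83
ee_pos: [0.4539, -0.2036, 0.1643]
eef_rot: [3.134, -0.002, 1.57]
force: [0.4, -0.2, -3.4]
grip_width: 0.0512
time_s: 10.25
ee_pos: [0.4535, -0.2033, 0.0833]
eef_rot: [3.135, -0.003, 1.57]
force: [0.7, -0.6, -2.1]
grip_width: 0.0513
time_s: 10.5
ee_pos: [0.454, -0.2034, 0.0843]
eef_rot: [3.134, -0.002, 1.571]
force: [-0.3, -0.2, -2.1]
grip_width: 0.0511
```

```bash
python3 -m creep '{"translation":[[0,0,-1],[0,0,-1.8],[0,0,-1.8]],"yaw":[0,0,0],"gripper":[255,255,255]}'
python3 -m creep '{"translation":[[0,0,0],[0,0,0],[0,0,0],[0,0,0],[0,0,0]],"yaw":[0,0,0,0,0],"gripper":[0,0,0,0,0]}'
python3 -m creep '{"translation":[[0,0,0],[0,0,0],[0,0,0],[0,0,20],[0,0,50]],"yaw":[0,0,0,0,0],"gripper":[0,0,0,0,0]}'
python3 -m creep '{"translation":[[0,0,40],[0,10,80],[2,45,90],[4,80,95],[6,120,95]],"yaw":[0,0,0,0,0],"gripper":[0,0,0,0,0]}'
python3 -m creep '{"translation":[[5,40,0],[10,80,0],[14,120,0],[18,160,0],[22,200,0]],"yaw":[0,0,0,0,0],"gripper":[0,0,0,0,0]}'
python3 -m creep '{"translation":[[5,40,0],[10,80,0],[14,120,0],[17,147,0],[18,155,0]],"yaw":[0,0,0,0,0],"gripper":[0,0,0,0,0]}'
python3 -m creep '{"translation":[[0,0,0],[0,0,0]],"yaw":[0,0],"gripper":[0,0]}'
```

```text
time_s: 10.75
ee_pos: [0.4542, -0.2035, 0.0829]
eef_rot: [3.133, -0.002, 1.571]
force: [1.5, -1.0, -0.0]
grip_width: 0.0514
time_s: 11.17
ee_pos: [0.4543, -0.2035, 0.0829]
eef_rot: [3.133, -0.002, 1.571]
force: [-0.0, 0.8, 0.7]
grip_width: 0.0815
time_s: 11.58
ee_pos: [0.4531, -0.2029, 0.1314]
eef_rot: [3.137, -0.004, 1.571]
force: [-0.4, -0.0, 0.5]
grip_width: 0.0941
time_s: 12.0
ee_pos: [0.4593, -0.0823, 0.228]
eef_rot: [3.135, -0.003, 1.569]
force: [1.6, 0.3, -0.2]
grip_width: 0.0939
time_s: 12.42
ee_pos: [0.481, 0.1198, 0.2282]
eef_rot: [3.134, -0.003, 1.569]
force: [0.5, 0.4, -0.3]
grip_width: 0.0936
time_s: 12.83
ee_pos: [0.4986, 0.2782, 0.2277]
eef_rot: [3.135, -0.004, 1.572]
force: [0.7, -0.4, -0.2]
grip_width: 0.094
time_s: 13.0
ee_pos: [0.4984, 0.2779, 0.2273]
eef_rot: [3.135, -0.003, 1.573]
force: [0.4, 0.4, 0.1]
grip_width: 0.0941
```

Now the spray, at (500,274.5), gripped at z 78.

```bash
python3 -m creep '{"translation":[[1.5,-3,-25],[1.5,-3,-60],[1.5,-3,-95],[1.5,-3,-130],[1.5,-3,-147]],"yaw":[0,0,0,0,0],"gripper":[0,0,0,0,0]}'
python3 -m creep '{"translation":[[0,0,0],[0,0,0],[0,0,0],[0,0,0],[0,0,0]],"yaw":[0,0,0,0,0],"gripper":[255,255,255,255,255]}' 20
python3 -m creep '{"translation":[[0,0,0],[0,0,0],[0,0,0],[0,0,0],[0,0,0]],"yaw":[0,0,0,0,0],"gripper":[255,255,255,255,255]}'
```

```text
time_s: 13.42
ee_pos: [0.4986, 0.2724, 0.0767]
eef_rot: [3.139, -0.001, 1.571]
force: [-0.5, -0.5, -0.8]
grip_width: 0.0939
time_s: 13.83
ee_pos: [0.4993, 0.2725, 0.0783]
eef_rot: [3.137, -0.002, 1.571]
force: [0.5, -0.2, 0.0]
grip_width: 0.0642
time_s: 14.25
ee_pos: [0.4997, 0.2727, 0.0791]
eef_rot: [3.136, -0.003, 1.571]
force: [-0.3, -0.7, 6.6]
grip_width: 0.0493
```

```bash
python3 -m creep '{"translation":[[0,0,15],[0,0,45],[-1,-5,75],[-3,-25,85],[-7,-55,85]],"yaw":[0,0,0,0,0],"gripper":[255,255,255,255,255]}'
python3 -m creep '{"translation":[[-5,-35,0],[-10,-70,0],[-14,-105,0],[-19,-140,0],[-23,-175,0]],"yaw":[0,0,0,0,0],"gripper":[255,255,255,255,255]}'
python3 -m creep '{"translation":[[-5,-35,0],[-10,-70,0],[-14,-105,0],[-19,-138,0],[-20,-152,0]],"yaw":[0,0,0,0,0],"gripper":[255,255,255,255,255]}'
python3 -m creep '{"translation":[[0,0,-25],[0,0,-55],[0,0,-77],[0,0,-86],[0,0,-90]],"yaw":[0,0,0,0,0],"gripper":[255,255,255,255,255]}'
python3 -m creep '{"translation":[[0,0,0],[0,0,0],[0,0,0]],"yaw":[0,0,0],"gripper":[255,255,255]}'
```

```text
time_s: 14.67
ee_pos: [0.4935, 0.2188, 0.1669]
eef_rot: [3.131, -0.005, 1.573]
force: [0.7, 0.2, -1.7]
grip_width: 0.0492
time_s: 15.08
ee_pos: [0.4697, 0.0423, 0.1669]
eef_rot: [3.132, -0.005, 1.573]
force: [1.8, 0.1, -2.6]
grip_width: 0.0491
time_s: 15.5
ee_pos: [0.4488, -0.1127, 0.1668]
eef_rot: [3.132, -0.004, 1.571]
force: [1.2, 0.3, -2.5]
grip_width: 0.0496
time_s: 15.92
ee_pos: [0.4481, -0.1124, 0.0757]
eef_rot: [3.134, -0.005, 1.572]
force: [0.6, 0.1, -1.9]
grip_width: 0.0493
time_s: 16.17
ee_pos: [0.4488, -0.1125, 0.0768]
eef_rot: [3.133, -0.004, 1.572]
force: [-0.6, -0.0, -1.9]
grip_width: 0.0496
```

```bash
python3 -m creep '{"translation":[[0,0,-1],[0,0,-1.9],[0,0,-1.9]],"yaw":[0,0,0],"gripper":[255,255,255]}'
python3 -m creep '{"translation":[[0,0,0],[0,0,0],[0,0,0],[0,0,0],[0,0,0]],"yaw":[0,0,0,0,0],"gripper":[0,0,0,0,0]}'
python3 -m creep '{"translation":[[0,0,0],[0,0,0],[0,0,0],[0,0,20],[0,0,50]],"yaw":[0,0,0,0,0],"gripper":[0,0,0,0,0]}'
python3 -m creep '{"translation":[[0,0,40],[0,10,80],[10,40,90],[21,80,90],[31,117,90]],"yaw":[0,0,0,0,0],"gripper":[0,0,0,0,0]}'
python3 -m creep '{"translation":[[11,40,0],[22,80,0],[33,120,0],[43,155,0],[50,178,0]],"yaw":[0,0,0,0,0],"gripper":[0,0,0,0,0]}'
python3 -m creep '{"translation":[[0,0,0],[0,0,0]],"yaw":[0,0],"gripper":[0,0]}'
python3 - <<'E'
from h import *
print(ctrl.get_obs()["ee_pos"])
c=wrist(); W=cloud(c); t=cam("top"); T=cloud(t); cv2.imwrite("pics/top1.png",t["pixels"][:,:,::-1])
for k,x,y,z in (("valve",529,185,70),("oil",459,-292,131),("cleaner",454,-202,151),("spray",449,-112,141)):
  for n,V in(("w",W),("t",T)):
    m=(abs(V[:,:,2]*1000-z)<5)&(np.hypot(V[:,:,0]*1000-x,V[:,:,1]*1000-y)<28)
    if m.sum()>10: print(k,n,circ(V,m))
h=cv2.cvtColor(t["pixels"],cv2.COLOR_RGB2HSV)
for k,lo,hi in(("cork",5,20),("yellow",21,32),("blue",105,125)):
    m=(h[:,:,0]>=lo)&(h[:,:,0]<=hi)&(h[:,:,1]>100)&(abs(T[:,:,2]-.010)<.008)&(T[:,:,1]>.03)&(T[:,:,1]<.33)&(T[:,:,0]>.39)&(T[:,:,0]<.6)
    m=cv2.morphologyEx(m.astype(np.uint8),cv2.MORPH_OPEN,np.ones((5,5)))>0
    print(k,circ(T,m))
E
```

```text
time_s: 16.42
ee_pos: [0.4489, -0.1125, 0.0752]
eef_rot: [3.132, -0.004, 1.572]
force: [-0.5, -0.1, -1.9]
grip_width: 0.0496
time_s: 16.83
ee_pos: [0.449, -0.1125, 0.0753]
eef_rot: [3.132, -0.004, 1.572]
force: [0.3, 0.2, 0.3]
grip_width: 0.0792
time_s: 17.25
ee_pos: [0.4477, -0.1121, 0.1239]
eef_rot: [3.136, -0.006, 1.572]
force: [-0.3, -1.3, 0.3]
grip_width: 0.094
time_s: 17.67
ee_pos: [0.4792, 0.0062, 0.2151]
eef_rot: [3.134, -0.006, 1.57]
force: [-0.0, -0.6, 0.0]
grip_width: 0.0941
time_s: 18.08
ee_pos: [0.5293, 0.1875, 0.2149]
eef_rot: [3.134, -0.006, 1.572]
force: [-0.4, -0.7, 1.5]
grip_width: 0.0939
time_s: 18.25
ee_pos: [0.5291, 0.1885, 0.2143]
eef_rot: [3.135, -0.006, 1.574]
force: [0.6, 0.2, -1.0]
grip_width: 0.094
[0.52907928 0.18849522 0.21434936]
valve w [528.9 184.9  14.9 528.8 185.7 530. ]
oil t [ 459.6 -292.9   15.9  459.4 -292.5  235. ]
cleaner t [ 455.3 -201.3   17.3  454.5 -200.8  279. ]
spray t [ 450.  -110.1   17.9  449.6 -109.8  295. ]
cork [ 0.  0.  0. nan nan  0.]
yellow [ 509.9   87.6   39.5  509.5   87.  1010. ]
blue [ 0.  0.  0. nan nan  0.]h.py:16: RuntimeWarning: Mean of empty slice.
  return np.round([x,y,r,*p.mean(0),len(p)],1)
  ret = um.true_divide(
```

View pics/top1.png

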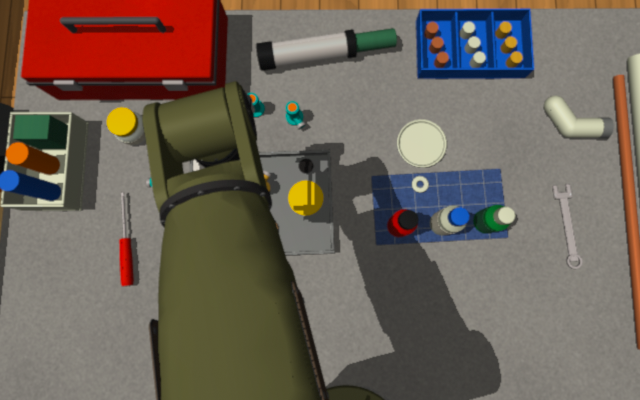

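All three bottles stand on the -x half of the mat: red (402,222), white (452,220), green (492,218). The washer at (420,184) hasn't moved. Now the valve.

```bash
python3 -m creep '{"translation":[[0,-3.5,-25],[0,-3.5,-60],[0,-3.5,-95],[0,-3.5,-130],[0,-3.5,-150]],"yaw":[0,0,0,0,0],"gripper":[0,0,0,0,0]}'
python3 -m creep '{"translation":[[0,0,0],[0,0,0],[0,0,0],[0,0,0],[0,0,0]],"yaw":[0,0,0,0,0],"gripper":[255,255,255,255,255]}' 15
python3 -m creep '{"translation":[[0,0,0],[0,0,0],[0,0,0],[0,0,0],[0,0,0]],"yaw":[0,0,0,0,0],"gripper":[255,255,255,255,255]}'
python3 -m creep '{"translation":[[0,0,0],[0,0,0],[0,0,0],[0,0,0],[0,0,0]],"yaw":[0,0,0,0,0],"gripper":[255,255,255,255,255]}'
```

```text
time_s: 18.77
ee_pos: [0.5277, 0.1813, 0.0616]
eef_rot: [3.138, -0.005, 1.57]
force: [-0.5, 0.0, -0.3]
grip_width: 0.0938
time_s: 19.18
ee_pos: [0.5285, 0.1813, 0.0633]
eef_rot: [3.135, -0.005, 1.57]
force: [-1.0, -0.0, 0.2]
grip_width: 0.0641
time_s: 19.6
ee_pos: [0.5285, 0.1814, 0.0633]
eef_rot: [3.135, -0.005, 1.57]
force: [1.0, 0.4, 0.5]
grip_width: 0.0305
time_s: 20.02
ee_pos: [0.5285, 0.1813, 0.0633]
eef_rot: [3.135, -0.005, 1.57]
force: [0.5, 0.1, 0.2]
grip_width: 0.0296
```

```bash
python3 -m creep '{"translation":[[0,0,15],[0,0,40],[1,-5,65],[7,-25,72],[15,-52,72]],"yaw":[0,0,0,0,0],"gripper":[255,255,255,255,255]}'
python3 -m creep '{"translation":[[10,-33,0],[19,-66,0],[29,-99,0],[39,-132,0],[48,-165,0]],"yaw":[0,0,0,0,0],"gripper":[255,255,255,255,255]}'
python3 -m creep '{"translation":[[10,-33,0],[19,-66,0],[29,-99,0],[37,-125,0],[39,-131,0]],"yaw":[0,0,0,0,0],"gripper":[255,255,255,255,255]}'
python3 -m creep '{"translation":[[0,0,-10],[0,0,-20],[0,0,-20],[0,0,-20]],"yaw":[0,0,0,0],"gripper":[255,255,255,255]}'
```

```text
time_s: 20.43
ee_pos: [0.5441, 0.1301, 0.1377]
eef_rot: [3.132, -0.006, 1.572]
force: [0.4, -0.5, -1.2]
grip_width: 0.0293
time_s: 20.85
ee_pos: [0.5923, -0.0365, 0.1376]
eef_rot: [3.132, -0.006, 1.572]
force: [1.3, -0.0, -1.0]
grip_width: 0.0299
time_s: 21.27
ee_pos: [0.6314, -0.1715, 0.1369]
eef_rot: [3.132, -0.006, 1.569]
force: [-1.0, -0.1, -1.2]
grip_width: 0.0296
time_s: 21.6
ee_pos: [0.6308, -0.17, 0.1158]
eef_rot: [3.134, -0.007, 1.57]
force: [0.3, -0.7, -1.5]
grip_width: 0.0296
```

Run:
```python
from h import *
c=cam("scene"); h=cv2.cvtColor(c["pixels"],cv2.COLOR_RGB2HSV)
cv2.imwrite("pics/s1.png",cv2.resize(c["pixels"][150:275,150:350,::-1],None,fx=4,fy=4))
W=cloud(c); m=(np.hypot(W[:,:,0]-.632,W[:,:,1]+.164)<.07)&(W[:,:,2]>.0075)&(W[:,:,2]<.02); print("rim",circ(W,m))
w=wrist(); V=cloud(w); cv2.imwrite("pics/w2.png",w["pixels"][:,:,::-1])
for q in (.075,):
  m=(np.hypot(V[:,:,0]-.632,V[:,:,1]+.164)<.07)&(V[:,:,2]>.0075)&(V[:,:,2]<.014); print("rim w",circ(V,m))
```

```text
rim [ 623.8 -163.9   61.7  627.4 -164.9  212. ]
rim w [ 621.9 -164.    59.7  628.5 -147.9 1198. ]
```

View pics/s1.png

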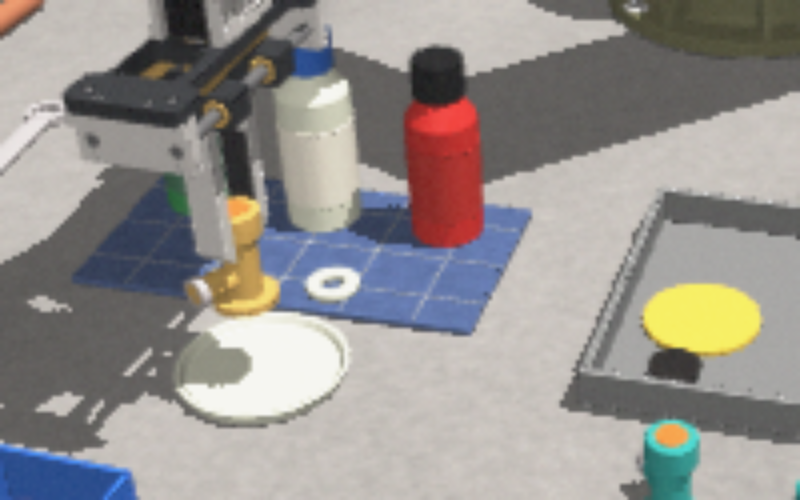

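The valve hangs straight in the grip at (240,260), just above and behind the dish in this view, and the washer is undisturbed at (333,284). Lowering it.

```bash
python3 -m creep '{"translation":[[0,1.5,-15],[0,1.5,-32],[0,1.5,-45],[0,1.5,-50],[0,1.5,-53]],"yaw":[0,0,0,0,0],"gripper":[255,255,255,255,255]}'
python3 -m creep '{"translation":[[0,0,0],[0,0,0],[0,0,0]],"yaw":[0,0,0],"gripper":[255,255,255]}'
```

```text
time_s: 22.12
ee_pos: [0.6313, -0.1686, 0.0635]
eef_rot: [3.133, -0.006, 1.571]
force: [0.4, 0.1, -1.1]
grip_width: 0.0293
time_s: 22.37
ee_pos: [0.6317, -0.1687, 0.0644]
eef_rot: [3.132, -0.006, 1.571]
force: [0.1, 0.3, -1.4]
grip_width: 0.0295
```

```bash
python3 -m creep '{"translation":[[-0.7,0,-1.5],[-0.7,0,-2.8],[-0.7,0,-3],[-0.7,0,-3]],"yaw":[0,0,0,0],"gripper":[255,255,255,255]}'
python3 -m creep '{"translation":[[0,0,0],[0,0,0],[0,0,0],[0,0,0],[0,0,0]],"yaw":[0,0,0,0,0],"gripper":[130,130,130,130,130]}'
python3 -m creep '{"translation":[[0,0,0],[0,0,25],[0,0,60],[-2,0,100],[-10,0,130]],"yaw":[0,0,0,0,0],"gripper":[130,130,130,130,130]}'
python3 -m creep '{"translation":[[-35,3,0],[-70,7,5],[-105,28,5],[-140,48,5],[-170,55,5]],"yaw":[0,0,0,0,0],"gripper":[0,0,0,0,0]}'
python3 - <<'E'
from h import *
print(ctrl.get_obs()["ee_pos"])
c=cam("scene"); W=cloud(c); V=cloud(wrist())
cv2.imwrite("pics/s2.png",cv2.resize(c["pixels"][150:275,150:350,::-1],None,fx=4,fy=4))
for n,X in(("s",W),("w",V)):
  for k,x,y,z in(("valve",631,-165,68),("spray",450,-111,141)):
    m=(abs(X[:,:,2]*1000-z)<5)&(np.hypot(X[:,:,0]*1000-x,X[:,:,1]*1000-y)<28)
    if m.sum()>5: print(n,k,circ(X,m))
E
```

```text
time_s: 22.7
ee_pos: [0.631, -0.1687, 0.0614]
eef_rot: [3.132, -0.006, 1.571]
force: [0.5, 1.1, -1.1]
grip_width: 0.0297
time_s: 23.12
ee_pos: [0.631, -0.1688, 0.0615]
eef_rot: [3.132, -0.006, 1.571]
force: [0.4, -0.3, -0.1]
grip_width: 0.0463
time_s: 23.53
ee_pos: [0.6216, -0.1687, 0.1945]
eef_rot: [3.13, -0.005, 1.571]
force: [0.2, 0.2, 1.3]
grip_width: 0.0465
time_s: 23.95
ee_pos: [0.4494, -0.1121, 0.1995]
eef_rot: [3.129, -0.005, 1.571]
force: [-0.1, -1.0, 1.3]
grip_width: 0.0759
[ 0.44939936 -0.11209781  0.19946461]
s valve [ 634.  -161.9   16.   635.9 -162.    87. ]
s spray [ 451.9 -109.    18.7  454.9 -106.9   86. ]
w valve [ 631.5 -165.5   15.6  629.5 -164.   544. ]
w spray [ 448.7 -110.5   18.   448.7 -109.3 1383. ]
```

View pics/s2.png

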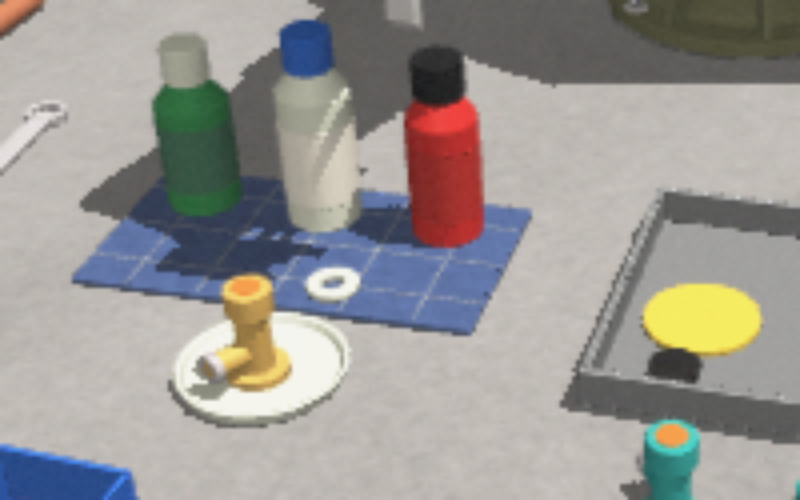

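The valve stands upright in the middle of the dish at (258,365). Next I return the spray to the blue coaster, using the same TCP poses as before.

```bash
python3 -m creep '{"translation":[[0,0,0],[0,0,-10],[0,0,-40],[0,0,-75],[0,0,-108]],"yaw":[0,0,0,0,0],"gripper":[0,0,0,0,0]}'
python3 -m creep '{"translation":[[0,0,-10],[0,0,-15],[0,0,-15]],"yaw":[0,0,0],"gripper":[0,0,0]}'
python3 -m creep '{"translation":[[0,0,0],[0,0,0],[0,0,0],[0,0,0],[0,0,0]],"yaw":[0,0,0,0,0],"gripper":[255,255,255,255,255]}' 20
python3 -m creep '{"translation":[[0,0,0],[0,0,0],[0,0,0],[0,0,0],[0,0,0]],"yaw":[0,0,0,0,0],"gripper":[255,255,255,255,255]}'
```

```text
time_s: 24.47
ee_pos: [0.4492, -0.1128, 0.0898]
eef_rot: [3.129, -0.005, 1.571]
force: [0.5, 0.0, -1.4]
grip_width: 0.0943
time_s: 24.72
ee_pos: [0.4491, -0.1129, 0.0733]
eef_rot: [3.132, -0.006, 1.571]
force: [0.4, 0.0, 0.1]
grip_width: 0.0942
time_s: 25.13
ee_pos: [0.4494, -0.113, 0.0739]
eef_rot: [3.13, -0.005, 1.571]
force: [0.2, -0.4, -1.7]
grip_width: 0.0644
time_s: 25.55
ee_pos: [0.4495, -0.113, 0.0742]
eef_rot: [3.13, -0.005, 1.571]
force: [-1.1, -0.5, 5.5]
grip_width: 0.0498
```

```bash
python3 -m creep '{"translation":[[0,0,15],[0,0,45],[1,5,75],[3,25,85],[7,55,85]],"yaw":[0,0,0,0,0],"gripper":[255,255,255,255,255]}'
python3 -m creep '{"translation":[[5,35,0],[10,70,0],[14,105,0],[19,140,0],[23,175,0]],"yaw":[0,0,0,0,0],"gripper":[255,255,255,255,255]}'
python3 -m creep '{"translation":[[5,35,0],[10,70,0],[14,105,0],[19,138,0],[20,152,0]],"yaw":[0,0,0,0,0],"gripper":[255,255,255,255,255]}'
python3 -m creep '{"translation":[[0,0,-10],[0,0,-25],[0,0,-40],[0,0,-40]],"yaw":[0,0,0,0],"gripper":[255,255,255,255]}'
```

```text
time_s: 25.97
ee_pos: [0.4574, -0.0588, 0.1617]
eef_rot: [3.126, -0.004, 1.569]
force: [0.2, 0.3, -3.0]
grip_width: 0.0495
time_s: 26.38
ee_pos: [0.4802, 0.118, 0.1614]
eef_rot: [3.126, -0.004, 1.569]
force: [0.5, -1.1, -2.9]
grip_width: 0.049
time_s: 26.8
ee_pos: [0.4999, 0.2733, 0.1608]
eef_rot: [3.127, -0.004, 1.571]
force: [-0.3, -0.6, -2.6]
grip_width: 0.0497
time_s: 27.13
ee_pos: [0.4984, 0.2715, 0.1171]
eef_rot: [3.132, -0.002, 1.57]
force: [-0.3, -0.5, -1.7]
grip_width: 0.0493
```

```bash
python3 -m creep '{"translation":[[1.3,0.7,-12],[1.3,0.7,-24],[1.3,0.7,-32],[1.3,0.7,-36],[1.3,0.7,-36]],"yaw":[0,0,0,0,0],"gripper":[255,255,255,255,255]}'
python3 -m creep '{"translation":[[0,0,0],[0,0,0],[0,0,0]],"yaw":[0,0,0],"gripper":[255,255,255]}'
```

```text
time_s: 27.55
ee_pos: [0.4994, 0.2718, 0.0803]
eef_rot: [3.133, -0.001, 1.57]
force: [-0.7, 0.2, -2.5]
grip_width: 0.0498
time_s: 27.8
ee_pos: [0.4997, 0.2719, 0.0809]
eef_rot: [3.132, -0.001, 1.57]
force: [-0.6, -0.5, -2.0]
grip_width: 0.0495
```

```bash
python3 -m creep '{"translation":[[0.3,0.3,-1.3],[0.3,0.3,-2.5],[0.3,0.3,-2.8],[0.3,0.3,-2.8]],"yaw":[0,0,0,0],"gripper":[255,255,255,255]}'
python3 -m creep '{"translation":[[0,0,0],[0,0,0],[0,0,0],[0,0,0],[0,0,0]],"yaw":[0,0,0,0,0],"gripper":[0,0,0,0,0]}'
python3 -m creep '{"translation":[[0,0,0],[0,0,0],[0,0,10],[0,0,30],[0,0,65]],"yaw":[0,0,0,0,0],"gripper":[0,0,0,0,0]}'
python3 -m creep '{"translation":[[0,0,40],[0,-10,75],[-4,-45,85],[-8,-80,85],[-12,-118,85]],"yaw":[0,0,0,0,0],"gripper":[0,0,0,0,0]}'
python3 -m creep '{"translation":[[-4,-40,0],[-8,-80,0],[-12,-120,0],[-15,-160,0],[-19,-200,0]],"yaw":[0,0,0,0,0],"gripper":[0,0,0,0,0]}'
python3 -m creep '{"translation":[[-4,-40,0],[-8,-80,0],[-11,-120,0],[-14,-147,0],[-15,-155,0]],"yaw":[0,0,0,0,0],"gripper":[0,0,0,0,0]}'
python3 -m creep '{"translation":[[0,0,0],[0,0,0]],"yaw":[0,0],"gripper":[0,0]}'
```

```text
time_s: 28.13
ee_pos: [0.5001, 0.2723, 0.0783]
eef_rot: [3.132, -0.002, 1.57]
force: [0.2, -0.5, -0.1]
grip_width: 0.0498
time_s: 28.55
ee_pos: [0.5001, 0.2723, 0.0784]
eef_rot: [3.132, -0.002, 1.57]
force: [0.2, -0.2, 0.7]
grip_width: 0.0794
time_s: 28.97
ee_pos: [0.4988, 0.2717, 0.142]
eef_rot: [3.137, 0.001, 1.57]
force: [0.8, 0.5, -0.2]
grip_width: 0.094
time_s: 29.38
ee_pos: [0.4865, 0.1529, 0.2287]
eef_rot: [3.134, 0.0, 1.571]
force: [0.5, 0.2, 0.3]
grip_width: 0.0937
time_s: 29.8
ee_pos: [0.467, -0.0489, 0.2297]
eef_rot: [3.133, 0.0, 1.571]
force: [0.8, -0.3, -0.1]
grip_width: 0.094
time_s: 30.22
ee_pos: [0.4512, -0.2072, 0.2303]
eef_rot: [3.133, 0.001, 1.568]
force: [0.4, 1.2, 0.1]
grip_width: 0.0938
time_s: 30.38
ee_pos: [0.4511, -0.2071, 0.2308]
eef_rot: [3.132, 0.001, 1.567]
force: [0.2, 0.7, -0.4]
grip_width: 0.0943
```

Cleaner: target (454.2,-203.5,83), so the shift is (3,3.6,-147).

```bash
python3 -m creep '{"translation":[[3,3.6,-25],[3,3.6,-60],[3,3.6,-95],[3,3.6,-130],[3,3.6,-146]],"yaw":[0,0,0,0,0],"gripper":[0,0,0,0,0]}'
python3 -m creep '{"translation":[[0,0,0],[0,0,0],[0,0,0],[0,0,0],[0,0,0]],"yaw":[0,0,0,0,0],"gripper":[255,255,255,255,255]}' 20
python3 -m creep '{"translation":[[0,0,0],[0,0,0],[0,0,0],[0,0,0],[0,0,0]],"yaw":[0,0,0,0,0],"gripper":[255,255,255,255,255]}'
```

```text
time_s: 30.8
ee_pos: [0.453, -0.2011, 0.0814]
eef_rot: [3.136, -0.001, 1.569]
force: [0.2, -0.1, -0.6]
grip_width: 0.094
time_s: 31.22
ee_pos: [0.4537, -0.2011, 0.0828]
eef_rot: [3.134, 0.0, 1.57]
force: [0.1, -0.0, 0.2]
grip_width: 0.0643
time_s: 31.63
ee_pos: [0.4542, -0.2014, 0.0837]
eef_rot: [3.132, 0.001, 1.569]
force: [0.0, 2.1, 7.5]
grip_width: 0.0512
```

```bash
python3 -m creep '{"translation":[[0,0,15],[0,0,45],[-1,5,70],[-2,25,75],[-3,55,75]],"yaw":[0,0,0,0,0],"gripper":[255,255,255,255,255]}'
python3 -m creep '{"translation":[[-2,35,0],[-4,70,0],[-5,105,0],[-6,140,0],[-8,175,0]],"yaw":[0,0,0,0,0],"gripper":[255,255,255,255,255]}'
python3 -m creep '{"translation":[[-1,35,0],[-3,70,0],[-4,105,0],[-6,138,0],[-6,153,0]],"yaw":[0,0,0,0,0],"gripper":[255,255,255,255,255]}'
python3 -m creep '{"translation":[[0,0,-10],[0,0,-25],[0,0,-35],[0,0,-35]],"yaw":[0,0,0,0],"gripper":[255,255,255,255]}'
```

```text
time_s: 32.05
ee_pos: [0.4517, -0.1473, 0.1606]
eef_rot: [3.129, 0.002, 1.567]
force: [0.9, -0.0, -2.5]
grip_width: 0.0511
time_s: 32.47
ee_pos: [0.4432, 0.0292, 0.1607]
eef_rot: [3.129, 0.002, 1.567]
force: [0.3, -0.0, -2.7]
grip_width: 0.0513
time_s: 32.88
ee_pos: [0.4365, 0.1852, 0.1606]
eef_rot: [3.13, 0.002, 1.568]
force: [1.3, 0.0, -2.9]
grip_width: 0.0513
time_s: 33.22
ee_pos: [0.4354, 0.1842, 0.1233]
eef_rot: [3.133, 0.003, 1.568]
force: [-0.6, -1.1, -2.4]
grip_width: 0.0513
```

```bash
python3 -m creep '{"translation":[[1.3,0.6,-12],[1.3,0.6,-22],[1.3,0.6,-29],[1.3,0.6,-33],[1.3,0.6,-33]],"yaw":[0,0,0,0,0],"gripper":[255,255,255,255,255]}'
python3 -m creep '{"translation":[[0,0,0],[0,0,0],[0,0,0]],"yaw":[0,0,0],"gripper":[255,255,255]}'
```

```text
time_s: 33.63
ee_pos: [0.4364, 0.1844, 0.0896]
eef_rot: [3.135, 0.004, 1.568]
force: [0.0, -0.3, -2.9]
grip_width: 0.0515
time_s: 33.88
ee_pos: [0.4366, 0.1845, 0.0901]
eef_rot: [3.134, 0.003, 1.568]
force: [-0.1, -0.4, -2.1]
grip_width: 0.0514
```

```bash
python3 -m creep '{"translation":[[0.3,0,-1.3],[0.3,0,-2.3],[0.3,0,-2.5],[0.3,0,-2.5]],"yaw":[0,0,0,0],"gripper":[255,255,255,255]}'
python3 -m creep '{"translation":[[0,0,0],[0,0,0],[0,0,0],[0,0,0],[0,0,0]],"yaw":[0,0,0,0,0],"gripper":[0,0,0,0,0]}'
python3 -m creep '{"translation":[[0,0,0],[0,0,0],[0,0,10],[0,0,30],[0,0,65]],"yaw":[0,0,0,0,0],"gripper":[0,0,0,0,0]}'
python3 -m creep '{"translation":[[0,0,40],[0,-10,75],[2,-45,80],[4,-80,80],[6,-118,80]],"yaw":[0,0,0,0,0],"gripper":[0,0,0,0,0]}'
python3 -m creep '{"translation":[[2,-40,0],[4,-80,0],[6,-120,0],[8,-160,0],[10,-200,0]],"yaw":[0,0,0,0,0],"gripper":[0,0,0,0,0]}'
python3 -m creep '{"translation":[[2,-40,0],[4,-80,0],[5,-120,0],[6,-147,0],[6,-155,0]],"yaw":[0,0,0,0,0],"gripper":[0,0,0,0,0]}'
python3 -m creep '{"translation":[[0,0,0],[0,0,0]],"yaw":[0,0],"gripper":[0,0]}'
```

```text
time_s: 34.22
ee_pos: [0.4371, 0.1846, 0.0877]
eef_rot: [3.133, 0.003, 1.568]
force: [1.2, 0.0, -0.3]
grip_width: 0.0515
time_s: 34.63
ee_pos: [0.4371, 0.1846, 0.0878]
eef_rot: [3.133, 0.003, 1.568]
force: [-0.1, 0.1, 0.4]
grip_width: 0.0815
time_s: 35.05
ee_pos: [0.4358, 0.1841, 0.1518]
eef_rot: [3.138, 0.005, 1.568]
force: [0.3, -0.5, -1.0]
grip_width: 0.0944
time_s: 35.47
ee_pos: [0.4416, 0.0652, 0.2334]
eef_rot: [3.136, 0.005, 1.569]
force: [0.1, 0.4, -0.4]
grip_width: 0.0942
time_s: 35.88
ee_pos: [0.4512, -0.1368, 0.2344]
eef_rot: [3.135, 0.005, 1.569]
force: [1.6, 0.6, 0.6]
grip_width: 0.0941
time_s: 36.3
ee_pos: [0.4566, -0.2951, 0.2348]
eef_rot: [3.135, 0.005, 1.566]
force: [0.2, 0.8, 0.2]
grip_width: 0.094
time_s: 36.47
ee_pos: [0.4564, -0.2948, 0.2351]
eef_rot: [3.135, 0.005, 1.566]
force: [-0.9, 0.3, 0.1]
grip_width: 0.094
```

```bash
python3 -m creep '{"translation":[[2.3,2,-25],[2.3,2,-65],[2.3,2,-105],[2.3,2,-145],[2.3,2,-166]],"yaw":[0,0,0,0,0],"gripper":[0,0,0,0,0]}'
python3 -m creep '{"translation":[[0,0,0],[0,0,0],[0,0,0],[0,0,0],[0,0,0]],"yaw":[0,0,0,0,0],"gripper":[255,255,255,255,255]}' 20
python3 -m creep '{"translation":[[0,0,0],[0,0,0],[0,0,0],[0,0,0],[0,0,0]],"yaw":[0,0,0,0,0],"gripper":[255,255,255,255,255]}'
```

```text
time_s: 36.88
ee_pos: [0.4577, -0.29, 0.0656]
eef_rot: [3.138, 0.003, 1.567]
force: [1.3, 0.5, 0.5]
grip_width: 0.0937
time_s: 37.3
ee_pos: [0.4584, -0.2903, 0.0674]
eef_rot: [3.136, 0.004, 1.568]
force: [0.9, -0.3, -0.2]
grip_width: 0.0644
time_s: 37.72
ee_pos: [0.4589, -0.2906, 0.0685]
eef_rot: [3.134, 0.005, 1.568]
force: [-0.4, 1.9, 7.3]
grip_width: 0.0516
```

```bash
python3 -m creep '{"translation":[[0,0,15],[0,0,45],[1,5,70],[3,25,75],[6,55,75]],"yaw":[0,0,0,0,0],"gripper":[255,255,255,255,255]}'
python3 -m creep '{"translation":[[5,35,0],[10,70,0],[14,105,0],[19,140,0],[23,175,0]],"yaw":[0,0,0,0,0],"gripper":[255,255,255,255,255]}'
python3 -m creep '{"translation":[[5,35,0],[9,70,0],[14,105,0],[18,136,0],[20,150,0]],"yaw":[0,0,0,0,0],"gripper":[255,255,255,255,255]}'
python3 -m creep '{"translation":[[0,0,-10],[0,0,-25],[0,0,-35],[0,0,-35]],"yaw":[0,0,0,0],"gripper":[255,255,255,255]}'
```

```text
time_s: 38.13
ee_pos: [0.4654, -0.2368, 0.1458]
eef_rot: [3.131, 0.008, 1.565]
force: [0.7, 0.1, -1.7]
grip_width: 0.0518
time_s: 38.55
ee_pos: [0.4883, -0.0602, 0.146]
eef_rot: [3.131, 0.008, 1.565]
force: [1.1, -0.2, -1.4]
grip_width: 0.0513
time_s: 38.97
ee_pos: [0.5083, 0.093, 0.1462]
eef_rot: [3.131, 0.007, 1.567]
force: [0.3, -0.6, -1.3]
grip_width: 0.0513
time_s: 39.3
ee_pos: [0.5071, 0.0921, 0.1088]
eef_rot: [3.134, 0.008, 1.566]
force: [-0.3, 0.2, -1.6]
grip_width: 0.0513
```

```bash
python3 -m creep '{"translation":[[1.5,-1.3,-12],[1.5,-1.3,-22],[1.5,-1.3,-29],[1.5,-1.3,-33.5],[1.5,-1.3,-33.5]],"yaw":[0,0,0,0,0],"gripper":[255,255,255,255,255]}'
python3 -m creep '{"translation":[[0,0,0],[0,0,0],[0,0,0]],"yaw":[0,0,0],"gripper":[255,255,255]}'
```

```text
time_s: 39.72
ee_pos: [0.5082, 0.0906, 0.0745]
eef_rot: [3.136, 0.008, 1.566]
force: [-0.8, 0.0, -1.9]
grip_width: 0.0515
time_s: 39.97
ee_pos: [0.5084, 0.0906, 0.075]
eef_rot: [3.135, 0.008, 1.566]
force: [0.6, 0.5, -2.2]
grip_width: 0.0512
```

Lower by 2.5, release, then retreat clear to the middle for checks.

```bash
python3 -m creep '{"translation":[[0.3,0,-1.3],[0.3,0,-2.4],[0.3,0,-2.6],[0.3,0,-2.6]],"yaw":[0,0,0,0],"gripper":[255,255,255,255]}'
python3 -m creep '{"translation":[[0,0,0],[0,0,0],[0,0,0],[0,0,0],[0,0,0]],"yaw":[0,0,0,0,0],"gripper":[0,0,0,0,0]}'
python3 -m creep '{"translation":[[0,0,0],[0,0,0],[0,0,10],[0,0,30],[0,0,65]],"yaw":[0,0,0,0,0],"gripper":[0,0,0,0,0]}'
python3 -m creep '{"translation":[[0,0,40],[0,-5,80],[-5,-35,110],[-15,-70,130],[-25,-105,130]],"yaw":[0,0,0,0,0],"gripper":[0,0,0,0,0]}'
python3 -m creep '{"translation":[[-10,-38,0],[-20,-76,0],[-30,-114,0],[-40,-152,0],[-50,-190,0]],"yaw":[0,0,0,0,0],"gripper":[0,0,0,0,0]}'
python3 -m creep '{"translation":[[-5,-38,0],[-10,-76,0],[-15,-114,0],[-15,-140,0],[-15,-140,0]],"yaw":[0,0,0,0,0],"gripper":[0,0,0,0,0]}'
python3 -m creep '{"translation":[[0,0,0],[0,0,0],[0,0,0],[0,0,0],[0,0,0]],"yaw":[0,0,0,0,0],"gripper":[0,0,0,0,0]}'
cat > chk.py <<'E'
from h import *
for n in("top","scene"):
  c=cam(n); X=cloud(c); cv2.imwrite(f"pics/{n}_end.png",c["pixels"][:,:,::-1])
  for k,x,y,z in(("cleaner",437,184,155),("spray",500,274,145),("oil",508,88,135),("valve",631,-165,68),("washer",540,-157,12)):
    m=(abs(X[:,:,2]*1000-z)<(3 if z==12 else 5))&(np.hypot(X[:,:,0]*1000-x,X[:,:,1]*1000-y)<28)
    if m.sum()>5: print(n,k,circ(X,m))
E
python3 chk.py
```

```text
time_s: 40.3
ee_pos: [0.5089, 0.0906, 0.0726]
eef_rot: [3.134, 0.008, 1.566]
force: [-0.1, 0.1, 0.7]
grip_width: 0.0508
time_s: 40.72
ee_pos: [0.5088, 0.0906, 0.0725]
eef_rot: [3.135, 0.008, 1.566]
force: [0.4, 0.4, -0.2]
grip_width: 0.0812
time_s: 41.13
ee_pos: [0.5075, 0.0905, 0.1365]
eef_rot: [3.14, 0.008, 1.566]
force: [-1.0, -0.4, 0.0]
grip_width: 0.0941
time_s: 41.55
ee_pos: [0.483, -0.0154, 0.2716]
eef_rot: [3.132, 0.009, 1.567]
force: [0.8, -1.2, 0.1]
grip_width: 0.0941
time_s: 41.97
ee_pos: [0.4319, -0.207, 0.2726]
eef_rot: [3.131, 0.01, 1.568]
force: [1.1, -0.2, -0.3]
grip_width: 0.0941
time_s: 42.38
ee_pos: [0.4158, -0.3507, 0.2728]
eef_rot: [3.132, 0.01, 1.564]
force: [-0.5, 0.0, -1.7]
grip_width: 0.094
time_s: 42.8
ee_pos: [0.4161, -0.35, 0.2731]
eef_rot: [3.131, 0.01, 1.565]
force: [-0.1, -0.0, 0.3]
grip_width: 0.0939
top cleaner [437.8 183.6  16.7 437.8 183.3 266. ]
top spray [499.9 274.1  17.8 499.9 273.9 283. ]
top oil [509.2  87.5  15.8 508.9  87.3 221. ]
top valve [ 631.6 -164.7   14.9  631.7 -164.4  164. ]
top washer [ 542.2 -156.5   26.4  538.6 -157.7  172. ]
scene cleaner [440.  186.2  17.8 442.8 185.9  92. ]
scene spray [501.9 278.3  20.3 505.4 275.9 113. ]
scene oil [513.   89.   16.4 514.4  89.7  90. ]
scene valve [ 633.8 -161.9   16.1  636.3 -161.6   88. ]
scene washer [ 543.1 -159.    24.4  541.8 -155.4   89. ]
```

View pics/top_end.png

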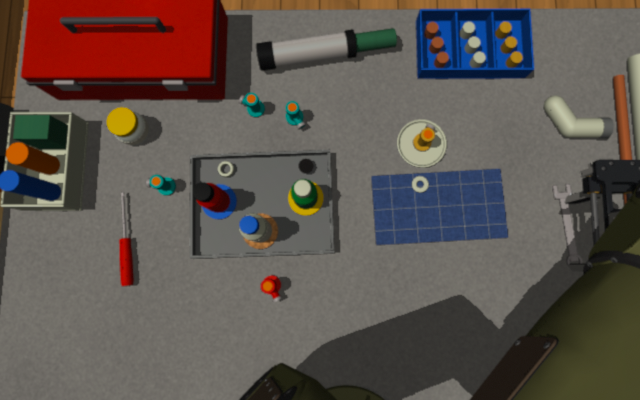

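View pics/scene_end.png

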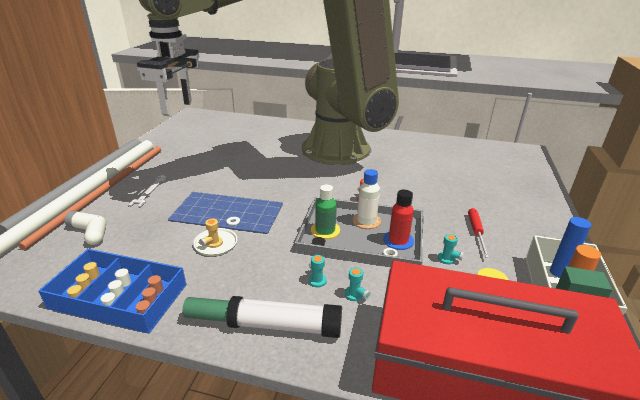

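Both views show the bottles upright on their own coasters, within about 1 mm of the start (top view: red 210,200, white 255,230, green 304,193). The valve is centred in the dish at (424,141), the washer is unmoved at (420,184), and the robot is clear of everything.

```bash
python3 -c "
from station import ctrl
print(ctrl.hand_in())"
```

```text
the job is handed in; nothing more can be done
None
```

The job is done and handed in at about 43 s of the 144 s allowed; the hand-in reports no verdict. I stood the oil, cleaner and spray bottles on the free half of the mat. I then moved the brass valve to the middle of the white dish, and only after that put each bottle back on its own coaster: spray on blue, cleaner on cork, oil on yellow.

**Bottles:** in the last top-camera check, all three were upright and within about 1 mm of where they started.

**Valve and washer:** the valve was upright at (631.6, -164.7) mm against a measured dish centre of (631, -165). The washer had moved no more than about 1 mm, which is within measurement error.

**Forces and gripper:** the largest force component I read was about 8 N, and the gripper was open and clear of everything at the end.

**Disagreements:** the scene camera read 2–4 mm off the top camera throughout, including at the start, so I put that down to calibration and trusted the top and wrist views. My colour check of the blue and cork coasters returned nothing because the arm blocked the view. For those two I relied on the bottles' starting positions.

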